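# Hold the vial clamp open for a colleague

### The arm

A 7-joint arm with a two-finger parallel gripper is mounted at the origin on a cart in front of the work surface, level with it; the furniture and walls round the work are solid. World frame = base frame: x ahead of the robot, y to its left, z up, the work surface at z = 0. Lengths are in m, angles in rad, forces in N, time in s.
With the tool pointing down it reaches from about 0.425 to 0.95 m from the base axis. Payload 16.7 kg.
Tool frame: the origin (TCP) lies between the finger pads; the fingertips stand 19 mm ahead of it and the grasp point (between the pads) is the TCP; z points along the fingers, x is the direction in which the jaws open and shut, and the axes are right-handed (so a half turn about z gives the same grasp; the last joint's range is limited). The gripper opens to 94 mm and grips with 3 to 60 N. Pads are 16 mm wide; open, the fingers measure 119 mm over their backs; the gripper's body (75 mm by 177 mm) begins 78 mm behind the grasp point.
Start: joints at [1, 0.426, 0.074, 1.606, -0.034, 1.111, -0.067], TCP at [0.276, -0.616, 0.224] pointing down, gripper open.
Joint ranges: [-2.85, 2.85], [-0.5, 2.14], [-1.23, 1.37], [0.21, 2.46], [-1.02, 4.16], [0.16, 2.05], [-2.73, 2.73]. Speed limits (rad/s): [1.89, 1.89, 2.39, 2.39, 3.01, 3.01, 3.01].

### API

Orientations are given as a 3x3 rotation matrix whose columns are the frame's x, y, z axes.
In Python, from rig import ctrl gives the robot as it stands.
- The arm moves only by the shell command python3 -m inch 'ROWS'. ROWS is JSON, a list of rows, each a list of 3 entries, a list of its own where there are three numbers: the shift along the tool's x, y, z in m, then the turn, a rotation vector about the tool's x, y, z in degrees, then the closure, from 0 (fully open) to 1 (shut). In form: [[[x, y, z], [ax, ay, az], gripper], ...]. A call has exactly 8 rows; each row is the pose to reach, as a shift and turn from the pose commanded when the call began, along the tool's axes at that moment; what a row does not reach only later rows make up. A row lasts 1/10 s, in which the tool goes at most 50 mm and 8.59 degrees, less where a joint would pass 70% of its speed; a pose out of reach is approached as far as the arm can. A call with a gripper value outside its range is refused whole. The fingers move at their own pace and stop on an object; the grip force is fixed at half the most. Time passes only in rows, so rows that repeat a pose let the fingers close, or fill a call up. It gives the time, the measured TCP pose, the force and the opening at its end, in the units of the state.
- ctrl.observe(): the state, without advancing time (a new reading comes with each control period).
- ctrl.snapshot(name): name is "scene" or "top"; returns the picture (400x640x3 uint8, red, green, blue); there is no depth.
- ctrl.camera_info(name): a dict with "K" (3x3 intrinsics, pixels), "R" (3x3) and "t" (3): a world point X has camera coordinates R X + t. Camera axes: x right, y down, z forward; pixel columns grow to the right and rows downward; lengths in m; the calibration is good to about 2 mm. A picture is of the moment at which its call begins. camera_info takes no time and is no camera call.
- ctrl.sign_off(): hands the job in, once; it reports no verdict.
Trained networks look in the newest picture that a camera, given by its name, has taken for a name from the list of things; names that differ only in an ending like _2 or _b are one class to them, and where a whole thing is asked for, a point or a joint stands for the part that bears it (a point fixed in the world has none). Each returns a list of dicts, best first, with "p" (0 to 1); they miss things now and then, are a little off and sometimes report something else, mostly with a low value. They report only what shows in the picture. A call takes as long as a camera call.
- ctrl.boxes_of(camera, target): "point" ([x, y, z] in m, in world coordinates, good to about 4 mm: the middle of the surface that is visible of it).
- ctrl.outline_of(camera, target): "mask" (400x640 bool, what is visible of it).
- ctrl.place_of(camera, target): "point" ([x, y, z] in m, in world coordinates, good to about 4 mm: a listed point, or the origin of a listed thing).
The state is a dict: "t": time; "joint_positions": joint angles; "joint_velocities": joint speeds; "effort": joint torques, N m; "tcp_pos": TCP position; "tcp_rot": TCP orientation; "ft_force": force on the tool from outside, world axes, zero at the start; "torque": the same for the moment, N m; "opening": finger opening in m.
Only numpy, scipy, OpenCV 4.12 (cv2) and the standard library are available. Lean on these libraries where they do the work, as an engineer would, in place of code of your own. Each camera call takes 0.05 s, during which the arm holds its last target. There are 200 camera calls.

### The job

The sealed sample vial in the vial conditioner has cooled and I need both hands to lift it out. Pull the conditioner's drawer fully open by its bar handle, then flip the safety hook forward, off the hold-down arm and over to its stop, and only then pull the upright lever by its black grip over to the right, away from the vial, as far as it goes. It springs back, so finish while you are still holding it there with the fingers; leave the vial standing in its pocket and the things around the conditioner where they are.

Things in the scene. Friction and masses are not known exactly. Their poses are not given: they have to be found in the camera images.
- conditioner: fixed white box, 140 mm deep, 250 wide, 146 high. Origin on the worktop under the drawer's centre line, 75 mm behind the box's front. Axes: x from front to back (away from the robot), y to the left as the robot sees it, z up. The drawer takes the left 190 mm; right of it is a fixed column (y -98 to -153 mm) with a blank display. 'High' below means over the worktop.
- sample_drawer (a joint): drawer slide in m: 0 shut, 0.12 fully open; comes out along the conditioner's -x, friction about 2.5 N, stays where left. Front plate 10 mm thick, 186 wide, top edge 142 mm high. Lever, hook and vial stand in one plane across the drawer, 70 mm behind the front plate's inner face (50 mm before the box when fully open). Side walls 42 mm high.
- drawer_handle (a point): middle of the drawer's handle: horizontal steel bar 10 mm thick, 110 mm long along the conditioner's y, 118 mm high, its centre line 38 mm before the front plate, on two 8 mm stays 45 mm either side of the middle. Axes as the conditioner's; moves with the drawer.
- safety_catch (a joint): angle of the safety hook in rad: 0 to 0.08 upright, its nose over the hold-down arm, lever blocked; clear of the arm above about 0.45; stop at 0.75. It tips forward (top towards the drawer's front plate, the conditioner's -x) about catch_axis. About 0.7 N at its top moves it; it stays where left.
- catch_tab (a point): middle of the hook's upright thumb tab, dark steel, 14 to 16 mm wide along y, 5 mm thick (8 mm at its rounded top edge, 14 mm above this point). The hook's nose, 16 mm below this point, reaches 12 mm behind it. At angle 0 the point lies 52 mm above and 4 mm before catch_axis. Axes as the conditioner's at angle 0; turn with the hook.
- catch_axis (a point): middle of the safety hook's axis, 70 mm high, on the drawer's centre line, straight under the hold-down arm; the axis runs along the conditioner's y. Moves with the drawer.
- clamp_lever (a joint): angle of the hold-down lever in rad: about 0 with its foot on the vial's cap, 0.65 at its stop. Positive swings the grip to the right (conditioner's -y) and lifts the foot. A spring pulls it back: about 4 N at the grip at 0, 8 N at 0.65; let go, it snaps shut. With the hook upright it moves less than 0.1.
- lever_grip (a point): middle of the lever's black grip, a round bar 16 mm thick, 44 mm long along the conditioner's x, overhanging towards the front from the top of a steel stem 10 mm square; nothing below it. At angle 0 it lies 68 mm above and 28 mm before lever_axis. A steel arm 10 mm wide, top 98 mm high, runs from the stem left (+y) under the hook's nose and over the vial. 34 mm free between grip and hook.
- lever_axis (a point): middle of the lever's axis, 55 mm high, 50 mm right of the drawer's centre line; the axis runs along the conditioner's x. Moves with the drawer.
- clamp_foot (a point): middle of the underside of the rubber foot, 18 mm in diameter, at the left end of the lever's arm; it presses on the vial's cap.
- vial_centre (a point): the sealed sample vial with a black cap, loose, 27 mm in diameter, 56 mm tall; the point is on its axis half-way up. It stands 20 mm deep in the pocket of a metal block in the drawer, 45 mm left of the drawer's centre line.
- spare_vial: a bystander: a vial with a pale cap, 27 mm in diameter, 56 mm tall, loose, on the worktop by the conditioner's right flank. Origin under its middle.
- dropper_bottle: a bystander: dropper bottle with a red rubber bulb, 40 mm in diameter, 119 mm tall, loose, by the conditioner's right flank. Origin under its middle.
- sample_cup: a bystander: clear beaker, 72 mm in diameter, 88 mm tall, loose, by the conditioner's left flank. Origin under its middle.
- bench_book: a bystander: blue notebook lying flat, 240 x 196 x 16 mm, loose, to the right. Origin under its middle.

How it is judged:
On the way, in this order (a step that is already met when the one before it is completed fails the run):
1. the drawer is fully open, the clamp still locked (value of joint sample_drawer above 0.108 m and value of joint safety_catch below 0.3 rad and value of joint clamp_lever below 0.15 rad), for 0.2 s.
2. the safety hook is flipped forward off the arm, the lever not yet pulled (value of joint safety_catch above 0.5 rad and value of joint clamp_lever below 0.15 rad), for 0.2 s.
3. the lever is pulled over to the right (value of joint clamp_lever above 0.52 rad), for 0.2 s.
At the end, for the whole second after the job is handed in: The drawer stands at least 108 mm out of its 120 mm, the safety hook is tipped at least 0.5 rad forward, and the fingers hold the lever at 0.52 rad or more (of 0.65) with at least 2 N on it; the vial stands upright (within 0.15 rad) at the bottom of its pocket, not touched by the fingers (value of joint sample_drawer above 0.108 m and value of joint safety_catch above 0.5 rad and value of joint clamp_lever above 0.52 rad and contact force between the fingers and clamp_lever above 2 N and contact force between the fingers and sample_vial below 0.1 N and angle between vial_centre's own z axis and vertical below 0.15 rad and height (world z) of vial_centre below 0.062 m); the arm keeps its last pose, push and grip.
It fails at once if the vial is tipped or comes out of its pocket (angle between vial_centre's own z axis and vertical above 0.3 rad or height (world z) of vial_centre above 0.075 m).
It fails at once if something standing round the conditioner is knocked or shifted by more than 30 mm (distance of any of spare_vial, dropper_bottle, sample_cup, bench_book from where it was at the start of the episode above 0.03 m).
It also fails if it takes over 58 s, if anything falls off the work surface, if the arm or the gripper's body presses on something with over 40 N, if the wrist force passes 120 N, or if a joint passes its speed limit or range.

## Working session

There is one attempt and no reset: what is moved stays moved. The work goes in short steps, Python scripts to look and compute and a shell command to move; the robot and the scene stay as the last step left them, time stands still between calls to the robot, and variables do not carry over. Pictures are saved under pics/ and viewed, about 8 in all and at most 12, crops included, and the job is handed in when it is done.

```bash
mkdir -p pics; ls; cat > h.py <<'E'
import numpy as np, cv2
from rig import ctrl
np.set_printoptions(precision=4,suppress=True)
def snap(cam,name,crop=None,scale=1):
    im=ctrl.snapshot(cam)[:,:,::-1]
    if crop: im=im[crop[1]:crop[3],crop[0]:crop[2]]
    cv2.imwrite('pics/%s.png'%name,cv2.resize(im,None,fx=scale,fy=scale,interpolation=cv2.INTER_CUBIC))
def proj(cam,X):
    c=ctrl.camera_info(cam);p=c['K']@(np.array(c['R'])@X+c['t']);return p[:2]/p[2]
def st():
    s=ctrl.observe();print('t',s['t'],'tcp',s['tcp_pos'],'F',s['ft_force'],'op',s['opening']);print(np.array(s['tcp_rot']));return s
E
python3 - <<'E'
from h import *
st()
snap('scene','s1');snap('top','t1')
for cam in('scene','top'):
    c=ctrl.camera_info(cam);print(cam,c['K'],-np.array(c['R']).T@c['t'])
    for n in['conditioner','drawer_handle','catch_tab','catch_axis','lever_grip','lever_axis','vial_centre','spare_vial','dropper_bottle','sample_cup','bench_book']:
        print(n,[(np.array(d['point']),round(d['p'],2)) for d in ctrl.place_of(cam,n)[:2]])
E
```

```text
pics
t 0.0 tcp [ 0.2761 -0.6155  0.2238] F [-0.15   -0.1648 -0.0746] op 0.09393391173184192
[[ 0.4093 -0.9124 -0.0006]
 [-0.9124 -0.4093  0.0011]
 [-0.0012  0.0001 -1.    ]]
scene [[433.5563   0.     317.8225]
 [  0.     433.5563 201.4272]
 [  0.       0.       1.    ]] [-0.0888  0.5215  0.6365]
conditioner [(array([0.7083, 0.1154, 0.0004]), 0.68)]
drawer_handle [(array([0.5845, 0.109 , 0.1185]), 0.66)]
catch_tab []
catch_axis []
lever_grip []
lever_axis []
vial_centre [(array([ 0.6014, -0.5045, -0.0031]), 0.29)]
spare_vial [(array([ 0.6747, -0.0831, -0.0017]), 0.58)]
dropper_bottle [(array([ 0.7099,  0.1153, -0.0019]), 0.35)]
sample_cup [(array([0.7039, 0.2721, 0.0028]), 0.63)]
bench_book [(array([ 0.6012, -0.506 , -0.0036]), 0.68)]
top [[506.3266   0.     325.0334]
 [  0.     506.3266 203.5684]
 [  0.       0.       1.    ]] [ 0.4249 -0.1078  1.7188]
conditioner [(array([0.7102, 0.117 , 0.0011]), 0.61)]
drawer_handle [(array([0.5898, 0.1146, 0.1126]), 0.97)]
catch_tab [(array([ 0.7424, -0.0804, -0.0015]), 0.43)]
catch_axis []
lever_grip []
lever_axis []
vial_centre []
spare_vial [(array([ 0.6734, -0.079 , -0.0041]), 0.38)]
dropper_bottle [(array([ 0.7444, -0.0785,  0.0005]), 0.53)]
sample_cup [(array([ 0.6993,  0.2675, -0.0003]), 0.58)]
bench_book [(array([ 0.6003, -0.507 ,  0.0008]), 0.96)]
```

View pics/s1.png

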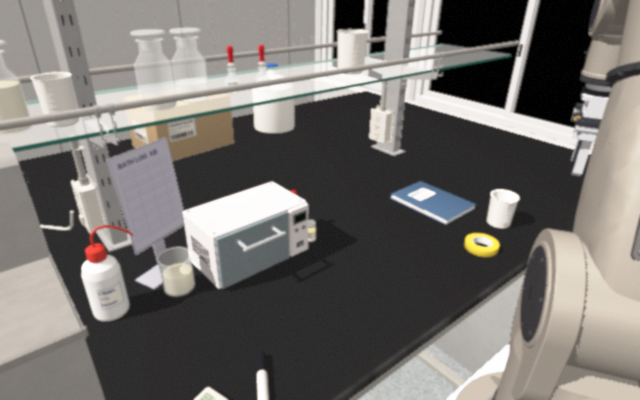

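View pics/t1.png

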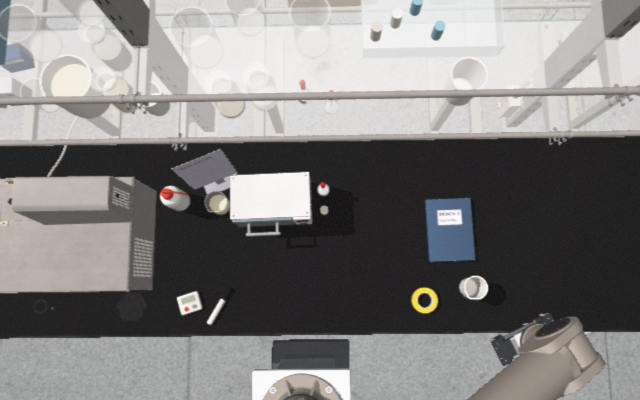

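The scene view shows the white conditioner near (245,230), with the handle at (262,240). In the top view the box is at (271,197), the handle at (264,234), and the two small bystanders by its right flank at (323,190) and (323,210). Next I'll measure the yaw from the box's top face.

```bash
cat >> h.py <<'E'
def back(cam,uv,z):
    c=ctrl.camera_info(cam);R=np.array(c['R']);o=-R.T@c['t']
    uv=np.atleast_2d(uv);d=(R.T@np.linalg.inv(c['K'])@np.c_[uv,np.ones(len(uv))].T).T
    return o+d*((z-o[2])/d[:,2])[:,None]
def to_tool(target,head_deg):
    "rows needed: shift in tool axes and turn about tool z for tool-down heading (of tool x)"
    s=ctrl.observe();R=np.array(s['tcp_rot']);h=np.degrees(np.arctan2(R[1,0],R[0,0]))
    print('shift mm',1000*R.T@(np.array(target)-s['tcp_pos']),'turn z',-(head_deg-h),'head',h)
E
python3 - <<'E'
from h import *
im=ctrl.snapshot('top')
w=(im[160:235,222:318].min(2)>170).astype(np.uint8)
n,l,s,_=cv2.connectedComponentsWithStats(w);k=1+np.argmax(s[1:,4])
c=cv2.findContours((l==k).astype(np.uint8),cv2.RETR_EXTERNAL,cv2.CHAIN_APPROX_NONE)[0][0][:,0]+[222,160]
X=back('top',c.astype(float),0.146)[:,:2]
r=cv2.minAreaRect((X*1000).astype(np.float32));print(s[k],r);print(cv2.boxPoints(r))
m=ctrl.outline_of('top','drawer_handle')[0]
ys,xs=np.nonzero(m['mask']);P=back('top',np.c_[xs,ys].astype(float),.118);print(len(xs),P.min(0),P.max(0))
P=[d['point'] for _ in range(4) for cam in('top','scene') if ctrl.snapshot(cam) is not None for d in ctrl.place_of(cam,'drawer_handle')[:1]]
print(np.array(P))
E
```

```text
[   0   12   89   48 3628] ((701.773681640625, 98.853515625), (150.3917999267578, 277.23406982421875), 0.9177184700965881)
[[624.3672 236.2484]
 [628.8076 -40.9501]
 [779.1801 -38.5414]
 [774.7398 238.6572]]
637 [0.5761 0.0117 0.118 ] [0.6392 0.2036 0.118 ]
[[0.5867 0.1118 0.1121]
 [0.5852 0.1081 0.1164]
 [0.5867 0.1108 0.1134]
 [0.5839 0.1116 0.1208]
 [0.5855 0.113  0.1144]
 [0.583  0.1097 0.1195]
 [0.5892 0.1157 0.1127]
 [0.5844 0.1144 0.1193]]
```

```bash
python3 - <<'E'
from h import *
im=ctrl.snapshot('top');cv2.imwrite('pics/tc.png',cv2.resize(im[150:250,215:335,::-1],None,fx=6,fy=6,interpolation=cv2.INTER_CUBIC))
w=im.min(2)>150
def fit(P):
    P=P[:,:2];v=cv2.fitLine((P*1000).astype(np.float32),cv2.DIST_HUBER,0,.01,.01).ravel();return v
cols=np.arange(238,305)
def runs(u):
    a=w[165:235,u];i=np.nonzero(a)[0];return 165+i[0]-.5
top=np.array([[u,runs(u)] for u in cols]);v=fit(back('top',top,.146));print('back edge',v,np.degrees(np.arctan2(-v[0],v[1])))
rows=np.arange(180,212)
rt=np.array([[np.nonzero(w[r,290:318])[0],r] for r in rows],dtype=object)
R=np.array([[290+np.argmin(w[r,290:318])-.5,r] for r in rows]);L=np.array([[255-np.argmin(w[r,255:215:-1])+.5,r] for r in rows])
for n,E in(('right',R),('left',L)):
    v=fit(back('top',E,.146));print(n,v,np.degrees(np.arctan2(v[1],v[0])))
E
```

```text
back edge [  0.0311  -0.9995 776.162   82.787 ] -178.21675
right [  1.      -0.0074 708.2611 -39.5488] -0.42231736
left [  0.9994   0.0344 692.0611 213.4302] 1.9726665
```

View pics/tc.png

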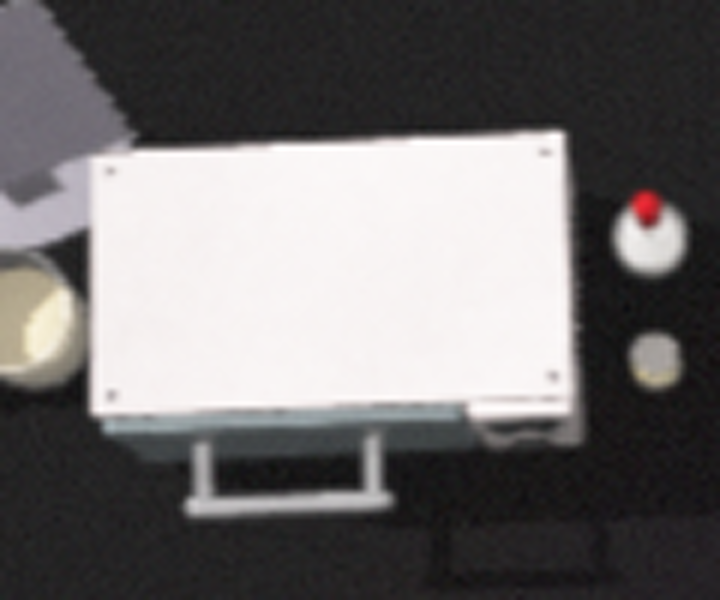

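The crop shows the lid's back edge tilted slightly, giving a yaw of about +1.8°. The box edges put the handle at about (0.587, 0.113), which agrees with the detector.

```bash
python3 - <<'E'
from h import *
to_tool([.587,.113,.224],1.8)
E
```

```text
shift mm [-537.7269 -581.8111    0.5469] turn z -67.63570493454307 head -65.83570493454307
```

```bash
python3 -m inch '[[[-0.03,-0.033,0],[0,0,-4],0.3],[[-0.065,-0.07,0],[0,0,-8],0.6],[[-0.1,-0.108,0],[0,0,-12.5],0.74],[[-0.135,-0.146,0],[0,0,-17],0.74],[[-0.17,-0.184,0],[0,0,-21],0.74],[[-0.205,-0.222,0],[0,0,-26],0.74],[[-0.24,-0.26,0],[0,0,-30],0.74],[[-0.27,-0.291,0],[0,0,-34],0.74]]'; python3 - <<'E'
from h import *
to_tool([.587,.113,.224],1.8)
E
```

```text
t: 2.95
tcp_pos: [0.4309, -0.2507, 0.2248]
tcp_rot: [[0.851, -0.525, 0.001], [-0.525, -0.851, -0.001], [0.001, 0.0, -1.0]]
ft_force: [1.7, 0.2, 1.0]
opening: 0.0335
shift mm [ -58.1745 -391.4968    0.7699] turn z -33.47613688732232 head -31.67613688732232
```

```bash
python3 -m inch '[[[-0.007,-0.049,0],[0,0,-4],0.74],[[-0.014,-0.098,0],[0,0,-8],0.74],[[-0.022,-0.147,0],[0,0,-12.5],0.74],[[-0.029,-0.196,0],[0,0,-17],0.74],[[-0.036,-0.245,0],[0,0,-21],0.74],[[-0.044,-0.294,0],[0,0,-25],0.74],[[-0.051,-0.343,0],[0,0,-29],0.74],[[-0.058,-0.391,0],[0,0,-33.5],0.74]]'; python3 - <<'E'
from h import *
snap('top','t3',(200,130,340,270),5)
print([d['point'] for d in ctrl.place_of('top','drawer_handle')[:1]])
to_tool([.587,.113,.118],1.8)
E
```

```text
t: 3.75
tcp_pos: [0.588, 0.1121, 0.2247]
tcp_rot: [[0.999, 0.032, 0.001], [0.032, -0.999, 0.0], [0.001, 0.0, -1.0]]
ft_force: [1.5, -1.0, -0.3]
opening: 0.0243
[[0.5884, 0.1121, 0.1094]]
shift mm [ -1.4792   4.5197 106.461 ] turn z 0.43186387577401786 head 2.231863875774018
```

```bash
python3 -m inch '[[[-0.001,0.002,0.02],[0,0,0],0.74],[[-0.001,0.004,0.045],[0,0,0],0.74],[[-0.001,0.004,0.07],[0,0,0],0.74],[[-0.001,0.004,0.09],[0,0,0],0.74],[[-0.001,0.004,0.105],[0,0,0],0.74],[[-0.001,0.004,0.106],[0,0,0],0.74],[[-0.001,0.004,0.106],[0,0,0],1],[[-0.001,0.004,0.106],[0,0,0],1]]'; python3 - <<'E'
from h import *
snap('scene','s4',(160,150,360,310),4)
st()
E
```

```text
t: 4.65
tcp_pos: [0.5871, 0.1064, 0.1196]
tcp_rot: [[1.0, 0.029, 0.001], [0.029, -1.0, 0.0], [0.001, -0.0, -1.0]]
ft_force: [-1.1, -0.1, 0.0]
opening: 0.0119
t 4.7 tcp [0.5868 0.1063 0.1196] F [1.7958 0.3739 3.6791] op 0.009425789863366457
[[ 0.9996  0.0289  0.001 ]
 [ 0.0289 -0.9996  0.0002]
 [ 0.001  -0.0001 -1.    ]]
```

View pics/s4.png

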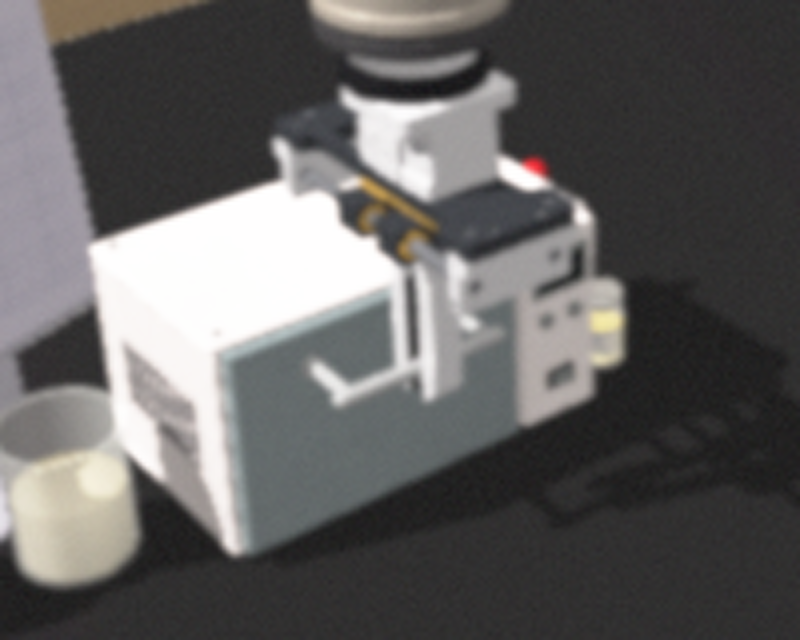

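The picture shows the fingers around the handle bar, and the opening of 9.4 mm matches the 10 mm bar. Pulling now.

```bash
python3 -m inch '[[[-0.008,0,0],[0,0,0],1],[[-0.02,0,0],[0,0,0],1],[[-0.034,0,0],[0,0,0],1],[[-0.048,0,0],[0,0,0],1],[[-0.062,0,0],[0,0,0],1],[[-0.076,0,0],[0,0,0],1],[[-0.09,0,0],[0,0,0],1],[[-0.1,0,0],[0,0,0],1]]'; python3 -m inch '[[[-0.006,0,0],[0,0,0],1],[[-0.011,0,0],[0,0,0],1],[[-0.015,0,0],[0,0,0],1],[[-0.019,0,0],[0,0,0],1],[[-0.022,0,0],[0,0,0],1],[[-0.022,0,0],[0,0,0],1],[[-0.022,0,0],[0,0,0],1],[[-0.022,0,0],[0,0,0],1]]'
```

```text
t: 5.5
tcp_pos: [0.486, 0.1034, 0.1195]
tcp_rot: [[1.0, 0.029, 0.002], [0.029, -1.0, 0.0], [0.002, -0.0, -1.0]]
ft_force: [2.9, 0.6, 6.7]
opening: 0.0089
t: 6.3
tcp_pos: [0.4667, 0.1028, 0.1196]
tcp_rot: [[1.0, 0.029, 0.006], [0.029, -1.0, 0.001], [0.006, -0.001, -1.0]]
ft_force: [17.7, -0.0, -7.0]
opening: 0.0093
```

The drawer moved 120 mm and is on its stop (17.7 N). Releasing and lifting off.

```bash
python3 -m inch '[[[0.003,0,0],[0,0,0],0.7],[[0.003,0,0],[0,0,0],0.7],[[0.003,0,0],[0,0,0],0.7],[[0.003,0,-0.02],[0,0,0],0.7],[[0.003,0,-0.05],[0,0,0],0.7],[[0.003,0,-0.085],[0,0,0],0.7],[[0.003,0,-0.12],[0,0,0],0.8],[[0.003,0,-0.14],[0,0,0],1]]'; python3 - <<'E'
from h import *
for i in range(2):
  for cam in('scene','top'):
    snap(cam,cam+'5',(190,170,340,310) if cam=='top' else (160,150,360,310),5 if cam=='top' else 4)
    for n in['drawer_handle','catch_tab','catch_axis','lever_grip','lever_axis','vial_centre']:
        print(cam,n,[(np.array(d['point']),round(d['p'],2)) for d in ctrl.place_of(cam,n)[:1]])
st()
E
```

```text
t: 7.1
tcp_pos: [0.4675, 0.103, 0.261]
tcp_rot: [[1.0, 0.029, 0.002], [0.029, -1.0, 0.0], [0.002, -0.0, -1.0]]
ft_force: [-0.6, -0.8, 0.3]
opening: 0.0157
scene drawer_handle [(array([0.4656, 0.1073, 0.12  ]), 0.69)]
scene catch_tab [(array([0.5766, 0.1093, 0.1261]), 0.52)]
scene catch_axis [(array([0.5814, 0.1125, 0.0676]), 0.92)]
scene lever_grip [(array([0.5594, 0.0587, 0.1249]), 0.56)]
scene lever_axis [(array([0.5902, 0.0663, 0.0559]), 0.91)]
scene vial_centre [(array([0.5797, 0.1589, 0.0564]), 0.63)]
top drawer_handle [(array([0.4656, 0.1098, 0.114 ]), 0.64)]
top catch_tab []
top catch_axis [(array([0.5842, 0.1124, 0.0711]), 0.82)]
top lever_grip [(array([0.5592, 0.0631, 0.1218]), 0.44)]
top lever_axis [(array([0.592 , 0.0638, 0.0566]), 0.94)]
top vial_centre []
scene drawer_handle [(array([0.463 , 0.1082, 0.1174]), 0.79)]
scene catch_tab [(array([0.5808, 0.1091, 0.1243]), 0.6)]
scene catch_axis [(array([0.5833, 0.1099, 0.068 ]), 0.85)]
scene lever_grip [(array([0.5571, 0.0614, 0.1224]), 0.6)]
scene lever_axis [(array([0.5847, 0.0665, 0.0555]), 0.77)]
scene vial_centre [(array([0.5816, 0.155 , 0.057 ]), 0.58)]
top drawer_handle [(array([0.4642, 0.1094, 0.1155]), 0.67)]
top catch_tab []
top catch_axis [(array([0.5844, 0.1108, 0.0711]), 0.8)]
top lever_grip [(array([0.5613, 0.0629, 0.1224]), 0.59)]
top lever_axis [(array([0.591 , 0.0655, 0.0544]), 0.85)]
top vial_centre [(array([0.5592, 0.0598, 0.1195]), 0.42)]
t 8.5 tcp [0.4675 0.1027 0.2585] F [ 0.5231  0.0265 -0.3469] op 0.0008317989790943179
[[ 0.9996  0.0291  0.0001]
 [ 0.0291 -0.9996  0.    ]
 [ 0.0001 -0.     -1.    ]]
```

View pics/scene5.png

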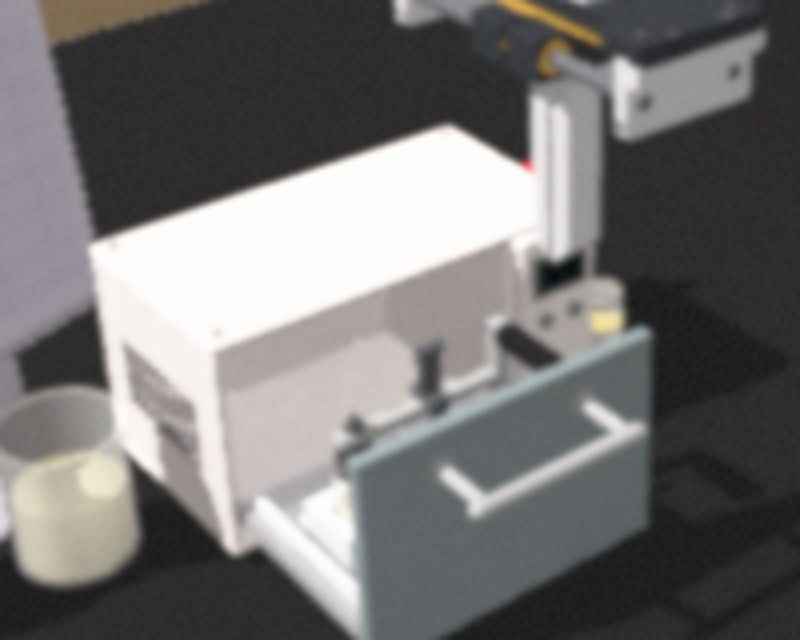

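The drawer is open and everything in it shows in the crop: hook tab at (430,365), black grip at (525,340), and foot and cap at (355,435). Positions agree with the geometry: hook plane x≈0.585, y≈0.112. Next I'll bring the closed fingers behind the tab.

```bash
python3 -m inch '[[[0.04,-0.001,0],[0,0,0],1],[[0.085,-0.003,0],[0,0,0],1],[[0.125,-0.005,0],[0,0,0],1],[[0.139,-0.005,0.0],[0,0,0],1],[[0.139,-0.005,0.03],[0,0,0],1],[[0.139,-0.005,0.06],[0,0,0],1],[[0.139,-0.005,0.085],[0,0,0],1],[[0.139,-0.005,0.095],[0,0,0],1]]'; python3 - <<'E'
from h import *
st();snap('scene','s6',(220,170,340,260),6)
E
```

```text
t: 9.3
tcp_pos: [0.6053, 0.1114, 0.1611]
tcp_rot: [[1.0, 0.029, -0.003], [0.029, -1.0, -0.0], [-0.003, 0.0, -1.0]]
ft_force: [0.4, -0.1, -0.3]
opening: 0.0005
t 9.3 tcp [0.6053 0.1114 0.1611] F [ 0.4163 -0.1265 -0.2864] op 0.0004945938325543489
[[ 0.9996  0.0291 -0.0031]
 [ 0.0291 -0.9996 -0.0004]
 [-0.0031  0.0003 -1.    ]]
```

View pics/s6.png

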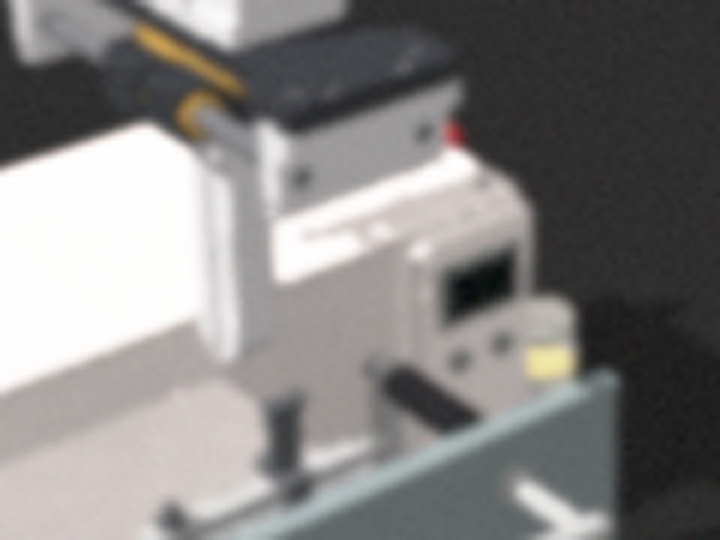

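The fingers are above and behind the tab, which stands at about (283,430) in the crop, with the grip clear to the right. Lower 28 mm, then push forward.

```bash
python3 -m inch '[[[0,0,0.012],[0,0,0],1],[[0,0,0.022],[0,0,0],1],[[0,0,0.028],[0,0,0],1],[[0,0,0.028],[0,0,0],1],[[-0.005,0,0.028],[0,0,0],1],[[-0.01,0,0.028],[0,0,0],1],[[-0.015,0,0.028],[0,0,0],1],[[-0.02,0,0.028],[0,0,0],1]]'; python3 -m inch '[[[-0.004,0,0],[0,0,0],1],[[-0.009,0,0.0],[0,0,0],1],[[-0.013,0,0.001],[0,0,0],1],[[-0.017,0,0.002],[0,0,0],1],[[-0.02,0,0.003],[0,0,0],1],[[-0.023,0,0.004],[0,0,0],1],[[-0.025,0,0.004],[0,0,0],1],[[-0.025,0,0.004],[0,0,0],1]]';  python3 - <<'E'
from h import *
snap('scene','s7',(220,170,340,260),6)
E
```

```text
t: 10.15
tcp_pos: [0.586, 0.1112, 0.1358]
tcp_rot: [[1.0, 0.029, 0.001], [0.029, -1.0, 0.0], [0.001, -0.0, -1.0]]
ft_force: [1.1, 0.3, -0.7]
opening: 0.0006
t: 10.95
tcp_pos: [0.5611, 0.1105, 0.1315]
tcp_rot: [[1.0, 0.029, -0.0], [0.029, -1.0, -0.0], [-0.0, 0.0, -1.0]]
ft_force: [0.1, -0.1, -0.3]
opening: 0.0001
```

View pics/s7.png

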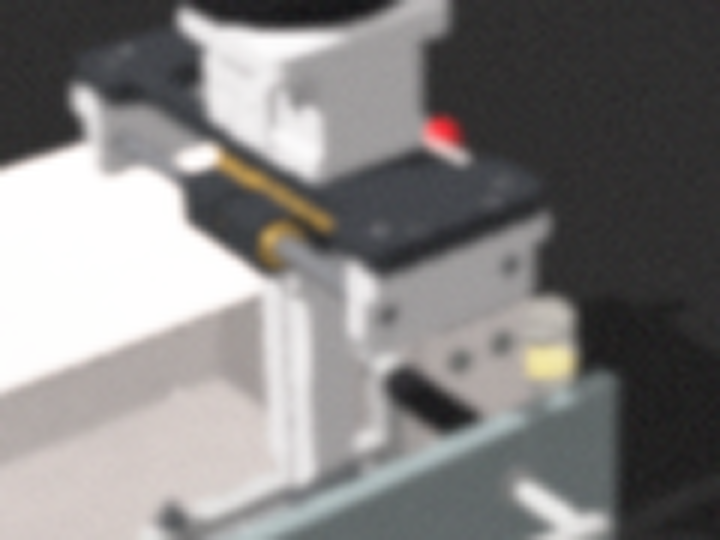

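The fingers now cover the tab and the force is near zero. By geometry the hook is at about 0.65 rad, so I'll push a little further to the stop.

```bash
python3 -m inch '[[[-0.002,0,0.001],[0,0,0],1],[[-0.004,0,0.002],[0,0,0],1],[[-0.006,0,0.002],[0,0,0],1],[[-0.008,0,0.002],[0,0,0],1],[[-0.009,0,0.002],[0,0,0],1],[[-0.009,0,0.002],[0,0,0],1],[[-0.009,0,0.002],[0,0,0],1],[[-0.009,0,0.002],[0,0,0],1]]'
```

```text
t: 11.8
tcp_pos: [0.5524, 0.1102, 0.1295]
tcp_rot: [[1.0, 0.029, -0.0], [0.029, -1.0, 0.0], [-0.0, -0.0, -1.0]]
ft_force: [0.2, -0.1, -0.4]
opening: 0.0007
```

No stop force yet, so I'll back up, lift and look.

```bash
python3 -m inch '[[[0.012,0,0],[0,0,0],1],[[0.012,0,-0.03],[0,0,0],1],[[0.012,0,-0.06],[0,0,0],1],[[0.012,0,-0.09],[0,0,0],1],[[0.012,0,-0.11],[0,0,0],1],[[0.012,0,-0.11],[0,0,0],1],[[0.012,0,-0.11],[0,0,0],1],[[0.012,0,-0.11],[0,0,0],1]]';  python3 - <<'E'
from h import *
snap('scene','s8',(220,170,340,260),6);snap('top','t8',(230,190,330,270),7)
for cam in('scene','top'):
    for n in['catch_tab','lever_grip','lever_axis','vial_centre','drawer_handle']:
        print(cam,n,[(np.array(d['point']),round(d['p'],2)) for d in ctrl.place_of(cam,n)[:1]])
E
```

```text
t: 12.6
tcp_pos: [0.5643, 0.1103, 0.2386]
tcp_rot: [[1.0, 0.029, -0.001], [0.029, -1.0, -0.0], [-0.001, 0.0, -1.0]]
ft_force: [0.6, -0.6, -0.5]
opening: 0.0006
scene catch_tab [(array([ 0.7083,  0.117 , -0.0008]), 0.65)]
scene lever_grip [(array([0.5583, 0.0625, 0.123 ]), 0.65)]
scene lever_axis [(array([0.5867, 0.0641, 0.0589]), 0.77)]
scene vial_centre [(array([0.5786, 0.1564, 0.056 ]), 0.47)]
scene drawer_handle [(array([0.4632, 0.1056, 0.1189]), 0.65)]
top catch_tab [(array([0.5576, 0.0624, 0.1222]), 0.38)]
top lever_grip [(array([0.5577, 0.0606, 0.1201]), 0.62)]
top lever_axis [(array([0.5899, 0.0645, 0.055 ]), 0.83)]
top vial_centre [(array([ 0.5997, -0.5087, -0.0011]), 0.55)]
top drawer_handle []
```

View pics/s8.png

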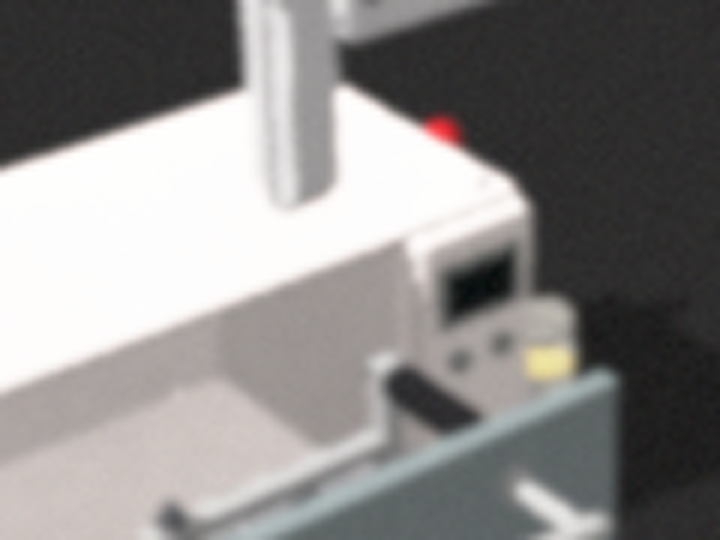

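The tab has dropped out of sight behind the front plate. With this sight line that needs about 0.6 rad or more. The arm is free of the hook and the lever hasn't moved. Next I'll turn the gripper and go above the grip.

```bash
python3 -m inch '[[[-0.002,0.01,0],[0,0,8],0.8],[[-0.004,0.02,0],[0,0,16],0.62],[[-0.006,0.03,0],[0,0,24],0.62],[[-0.008,0.04,0],[0,0,32],0.62],[[-0.008,0.049,0],[0,0,40],0.62],[[-0.008,0.049,0],[0,0,48],0.62],[[-0.008,0.049,0],[0,0,56],0.62],[[-0.008,0.049,0],[0,0,64],0.62]]'; python3 -m inch '[[[0,0,0],[0,0,7],0.62],[[0,0,0],[0,0,14],0.62],[[0,0,0],[0,0,20],0.62],[[0,0,0],[0,0,26],0.62],[[0,0,0],[0,0,26],0.62],[[0,0,0],[0,0,26],0.62],[[0,0,0],[0,0,26],0.62],[[0,0,0],[0,0,26],0.62]]'; python3 - <<'E'
from h import *
st();to_tool([.558,.0615,.122],-88.2)
E
```

```text
t: 14.0
tcp_pos: [0.5578, 0.0613, 0.2396]
tcp_rot: [[0.459, -0.888, 0.0], [-0.888, -0.459, 0.0], [0.0, -0.0, -1.0]]
ft_force: [0.5, -0.0, 0.7]
opening: 0.0356
t: 14.8
tcp_pos: [0.5578, 0.0613, 0.2395]
tcp_rot: [[0.031, -1.0, -0.0], [-1.0, -0.031, 0.0], [-0.0, 0.0, -1.0]]
ft_force: [-0.4, 0.6, -0.8]
opening: 0.0355
t 14.8 tcp [0.5578 0.0613 0.2395] F [-0.4186  0.5504 -0.8154] op 0.035484387717188905
[[ 0.0305 -0.9995 -0.    ]
 [-0.9995 -0.0305  0.0001]
 [-0.0001  0.     -1.    ]]
shift mm [ -0.1963  -0.2289 117.5232] turn z -0.05098513689078743 head -88.25098513689079
```

```bash
python3 -m inch '[[[0,0,0.02],[0,0,0],0.62],[[0,0,0.045],[0,0,0],0.62],[[0,0,0.07],[0,0,0],0.62],[[0,0,0.095],[0,0,0],0.62],[[0,0,0.112],[0,0,0],0.62],[[0,0,0.118],[0,0,0],0.62],[[0,0,0.118],[0,0,0],0.62],[[0,0,0.118],[0,0,0],0.62]]';python3 - <<'E'
from h import *
snap('scene','s9',(220,170,340,260),6)
E
```

```text
t: 15.6
tcp_pos: [0.5583, 0.0615, 0.1223]
tcp_rot: [[0.029, -1.0, 0.001], [-1.0, -0.029, 0.0], [-0.0, -0.001, -1.0]]
ft_force: [0.3, -0.2, 0.1]
opening: 0.0362
```

View pics/s9.png

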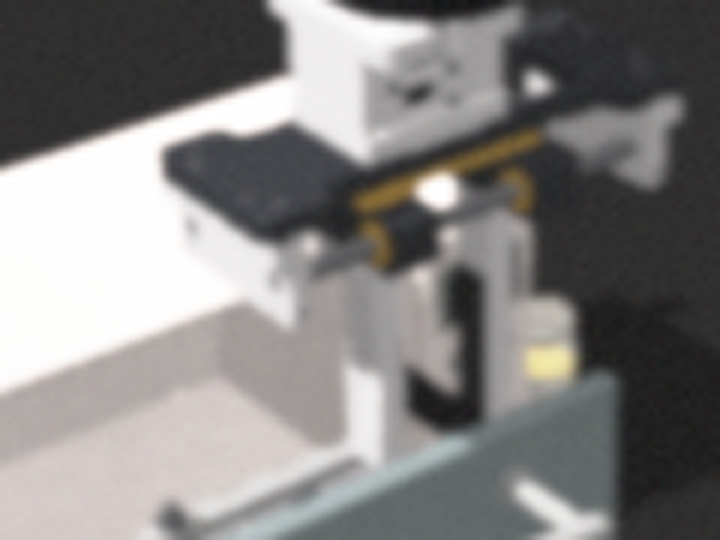

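The grip sits between the two fingers at about (445,400). Closing on it.

```bash
python3 -m inch '[[[0,0,0],[0,0,0],0.8],[[0,0,0],[0,0,0],1],[[0,0,0],[0,0,0],1],[[0,0,0],[0,0,0],1],[[0,0,0],[0,0,0],1],[[0,0,0],[0,0,0],1],[[0,0,0],[0,0,0],1],[[0,0,0],[0,0,0],1]]'; python3 -m inch '[[[0.003,0,0],[0,0,0],1],[[0.006,0,0.0003],[0,0,0],1],[[0.01,0,0.0007],[0,0,0],1],[[0.014,0,0.0014],[0,0,0],1],[[0.018,0,0.0024],[0,0,0],1],[[0.021,0,0.0033],[0,0,0],1],[[0.024,0,0.0044],[0,0,0],1],[[0.027,0,0.0056],[0,0,0],1]]'
```

```text
t: 16.45
tcp_pos: [0.558, 0.061, 0.1219]
tcp_rot: [[0.029, -1.0, 0.0], [-1.0, -0.029, -0.0], [0.0, -0.0, -1.0]]
ft_force: [-1.8, -3.0, 5.3]
opening: 0.0152
t: 17.25
tcp_pos: [0.559, 0.0363, 0.1164]
tcp_rot: [[0.031, -1.0, 0.001], [-1.0, -0.031, 0.002], [-0.002, -0.001, -1.0]]
ft_force: [-1.2, 10.6, 4.4]
opening: 0.0149
```

```bash
python3 -m inch '[[[0.003,0,0.0015],[0,0,0],1],[[0.006,0,0.003],[0,0,0],1],[[0.009,0,0.0047],[0,0,0],1],[[0.012,0,0.0065],[0,0,0],1],[[0.014,0,0.0078],[0,0,0],1],[[0.016,0,0.0085],[0,0,0],1],[[0.016,0,0.0085],[0,0,0],1],[[0.016,0,0.0085],[0,0,0],1]]'; python3 - <<'E'
from h import *
st();snap('scene','s10',(220,170,340,260),6);snap('top','t10',(200,180,340,260),5)
for cam in('scene','top'):
    for n in['lever_grip','clamp_foot','vial_centre','drawer_handle','catch_tab','spare_vial','dropper_bottle','sample_cup','bench_book']:
        print(cam,n,[(np.array(d['point']),round(d['p'],2)) for d in ctrl.place_of(cam,n)[:1]])
E
```

```text
t: 18.05
tcp_pos: [0.5593, 0.0206, 0.1076]
tcp_rot: [[0.031, -1.0, 0.001], [-1.0, -0.031, 0.002], [-0.002, -0.001, -1.0]]
ft_force: [-1.0, 11.1, 2.1]
opening: 0.0151
t 18.05 tcp [0.5593 0.0206 0.1076] F [-0.9519 11.0839  2.1244] op 0.015085642302318356
[[ 0.0306 -0.9995  0.0008]
 [-0.9995 -0.0306  0.0025]
 [-0.0024 -0.0009 -1.    ]]
scene lever_grip [(array([0.5619, 0.021 , 0.1114]), 0.62)]
scene clamp_foot [(array([0.5826, 0.1214, 0.1365]), 0.75)]
scene vial_centre [(array([0.5813, 0.1599, 0.0565]), 0.52)]
scene drawer_handle [(array([0.4652, 0.1071, 0.1212]), 0.58)]
scene catch_tab []
scene spare_vial [(array([0.5807, 0.1556, 0.0542]), 0.21)]
scene dropper_bottle []
scene sample_cup [(array([0.7014, 0.2727, 0.0027]), 0.64)]
scene bench_book [(array([ 0.6028, -0.5042, -0.0043]), 0.76)]
top lever_grip [(array([ 0.6011, -0.5067,  0.0007]), 0.67)]
top clamp_foot []
top vial_centre [(array([0.5882, 0.1562, 0.0522]), 0.65)]
top drawer_handle [(array([0.4644, 0.1064, 0.1168]), 0.81)]
top catch_tab []
top spare_vial [(array([ 0.6739, -0.0777, -0.0028]), 0.37)]
top dropper_bottle [(array([ 0.7447, -0.0799, -0.0017]), 0.66)]
top sample_cup [(array([ 0.7006,  0.2692, -0.0016]), 0.91)]
top bench_book [(array([ 0.5993, -0.5034, -0.0008]), 0.85)]
```

View pics/s10.png

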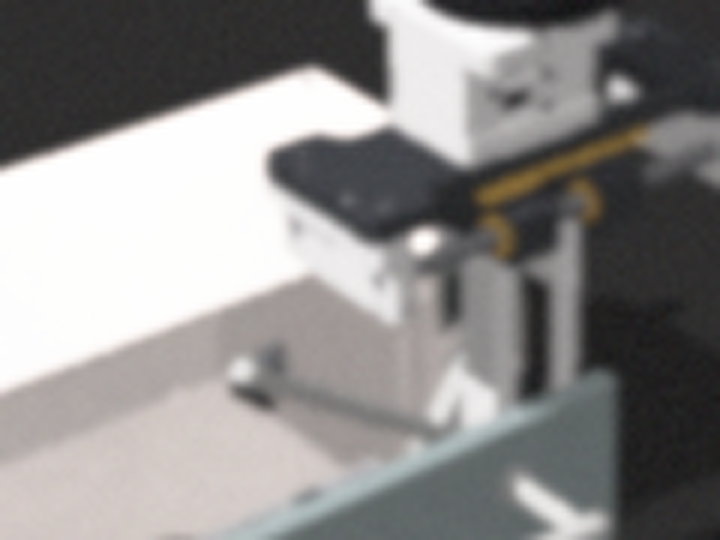

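View pics/t10.png

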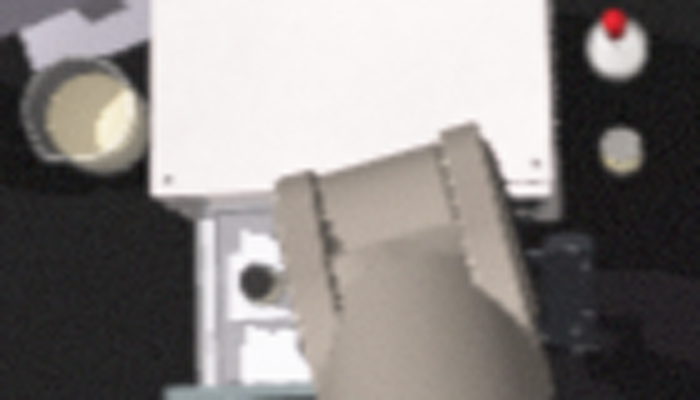

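Three checks say the lever is at about 0.65 rad:
- **TCP travel:** 41 mm right and 14 mm down.
- **Raised foot:** its detected position gives the same angle.
- **Force:** 11 N on the tool.

The vial stands at z≈0.056 and the bystanders haven't moved, so I'll hand in.

```bash
python3 - <<'E'
from h import *
st();print(ctrl.sign_off())
E
```

```text
t 19.05 tcp [0.5593 0.0206 0.1076] F [ 0.179  10.0061  1.6656] op 0.014860273167148537
[[ 0.0306 -0.9995  0.0008]
 [-0.9995 -0.0306  0.0024]
 [-0.0024 -0.0009 -1.    ]]
the job is handed in; nothing more can be done
None
```

The job is handed in, with the fingers still holding the lever over to the right. I pulled the drawer out to its stop, flipped the safety hook forward with the closed fingers, then gripped the black grip and pulled the lever over.

What the last checks showed:
- **Drawer:** it moved 120 mm and met its stop at about 18 N.
- **Lever:** at about 0.65 rad by TCP travel and by the raised foot's position. The tool reads 10 N from the lever's spring, and the opening is 15 mm on the 16 mm grip.
- **Vial:** its centre is at about 0.056 m in the scene view, and it stands in its pocket in the top view.
- **Things around it:** the cup, spare vial, dropper bottle and notebook are within a few millimetres of where they started.
- **Time:** handed in at 19 s of 58.

**Hook angle not measured directly:** I felt no stop while pushing the hook, and the cameras can't see the tab behind the front plate. The finger travel and its dropping out of sight put it at 0.6 rad or more. The lever then moved freely to its full angle, so the hook is off the arm.

**Detector errors:** in the last look, the scene camera's spare vial report was really the vial in the drawer, and the top camera's lever grip report was really the notebook, so I ignored both.

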